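# Vent the leak-test chamber and take off its lid

### The arm

A 6-joint arm with a two-finger parallel gripper is mounted at the origin on a cart in front of the work surface, level with it; the furniture and walls round the work are solid. World frame = base frame: x ahead of the robot, y to its left, z up, the work surface at z = 0. Lengths are in m, angles in rad, forces in N, time in s.
With the tool pointing down it reaches from about 0.325 to 0.85 m from the base axis. Payload 15.5 kg.
Tool frame: the origin (TCP) lies between the finger pads; the fingertips stand 19 mm ahead of it and the grasp point (between the pads) is the TCP (ctrl.tips_ahead is the distance from the TCP to the fingertips, in m); z points along the fingers, y is the line along which they close (so a half turn about z gives the same grasp; the last joint's range is limited). The gripper opens to 91 mm and grips with 3 to 60 N. Pads are 32 mm wide; open, the fingers measure 118 mm over their backs; the gripper's body (76 mm by 178 mm) begins 60 mm behind the grasp point.
Start: joints at [1.113, 0.494, 1.345, -0, 1.302, -0.096], TCP at [0.222, 0.584, 0.233] pointing down, gripper open.
Joint ranges: [-2.91, 2.91], [-0.82, 2.16], [0.22, 2.67], [-1.22, 4.37], [0.12, 2.79], [-3.08, 3.08]. Speed limits (rad/s): [1.89, 1.89, 2.57, 3.01, 3.01, 3.01].

### API

Orientations are given as a unit quaternion [w, x, y, z].
In Python, from cell import ctrl, camrig gives the robot as it stands (ctrl), with the cameras (camrig).
- The arm moves only by the tool jog_arm, called as name(argument=value, ...) on one line, values as JSON. Schema: {"type":"object","properties":{"ticks":{"type":"object","properties":{"dx":{"type":"array","items":{"type":"number"},"minItems":1,"maxItems":20},"dy":{"type":"array","items":{"type":"number"},"minItems":1,"maxItems":20},"dz":{"type":"array","items":{"type":"number"},"minItems":1,"maxItems":20},"twist":{"type":"array","items":{"type":"number"},"minItems":1,"maxItems":20},"finger_gap":{"type":"array","items":{"type":"number"},"minItems":1,"maxItems":20}},"additionalProperties":false,"required":["dx","dy","dz","twist","finger_gap"]},"squeeze":{"type":"number"},"only":{"type":"string"},"quiet":{"type":"boolean"},"lines":{"type":"string"}},"required":["ticks"],"additionalProperties":false}. ticks is an object with one list for each field, all of the same length, 1 to 20, a row being the entries at one place: dx, dy, dz (the shift in a scale on which 1.0 is 800 mm), twist (a turn about the tool's z in normalised numbers (1 is 4 rad)), finger_gap (the finger opening in m); each row is the pose to reach, as a shift and turn from the pose commanded when the call began, along the tool's axes at that moment; what a row does not reach only later rows make up. A row lasts 1/8 s, in which the tool goes at most 0.0625 m and 0.188 rad, less where a joint would pass 70% of its speed; a pose out of reach is approached as far as the arm can. The fingers move at their own pace and stop on an object; squeeze is the grip in N (left out, the last holds). Time passes only in rows, so rows that do not move let the fingers close. The tool returns the time, the measured TCP pose, the force, the opening and the grip force at its end. only (a regular expression) keeps the lines of the reply that match it, lines (a string "A,B") keeps lines A to B, and quiet returns only ok. Input that does not fit is refused with a message, and nothing moves.
- ctrl.read_state(): the state, without advancing time (a new reading comes with each control period).
- camrig.snapshot(name): name is "scene" or "top" or "wrist"; returns a dict with "img" (420x560x3 uint8, red, green, blue), "intrinsics" (3x3 intrinsics, pixels), "R" (3x3) and "t" (3): a world point X has camera coordinates R X + t; the wrist camera has in their place "hand_eye" (4x4, takes a point from camera to tool coordinates, whose origin is the TCP and whose axes are the flange's). Camera axes: x right, y down, z forward; pixel columns grow to the right and rows downward; lengths in m; the calibration is good to about 2 mm. A picture is of the moment at which its call begins: read the wrist's pose just before it. There is no depth.
- ctrl.close_job(): hands the job in; it is judged then, once.
The state is a dict: "clock": time; "joint_positions": joint angles; "joint_velocities": joint speeds; "joint_torque": joint torques, N m; "eef_pos": TCP position; "orientation": TCP orientation; "wrist_force": force on the tool from outside, world axes, zero at the start; "moment": the same for the moment, N m; "opening": finger opening in m; "grasp_force": force on a finger pad.
Only numpy, scipy, OpenCV 4.12 (cv2) and the standard library are available. Lean on these libraries where they do the work, as an engineer would, in place of code of your own. Each camera call takes 0.05 s, during which the arm holds its last target. There are 200 camera calls.

### The job

The jar's leak test is over. Turn the red vent tap on the chamber's white lid fully open to let the air in, and only then lift the lid off by its black handle and set it down gently, right way up, in the middle of the black rubber mat, with the tap left open. Do not disturb the jar in the chamber or the things standing around.

Things in the scene. Friction and masses are not known exactly. Their poses are not given: they have to be found in the camera images.
- chamber: Square aluminium leak-test chamber, 150x150 mm outside, 100 mm high, walls 12 mm, fixed to the worktop; open at the top under the lid. Origin: centre of its underside; z up; a capped port stands 21 mm out of its +x side, 35 mm up.
- lid: White square lid: plate 150x150x12 mm, under it a grey plug 122x122x14 mm that sits in the chamber mouth with 2 mm play; about 0.5 kg. Origin: centre of the plug's underside, 86 mm above the chamber's when closed (axes parallel); z up, plate top at z = 26 mm. Vacuum holds it down until the tap is turned about 1.1 rad; then it lifts straight up freely.
- lid_handle (a point): Middle of the black bar handle on the lid, 62 mm above the lid's origin, centred; axes as the lid's. The bar runs along y: 84 mm long, 14 mm wide (x), 18 mm high, 27 mm free under it between posts at y = +-36 mm; grip it across x from above.
- tap (a joint): Turn of the red vent tap (rad): 0 closed, 1.57 fully open at the stop. Opens anticlockwise as seen looking down on the tap's top (positive turn about z of point tap_grip). About 0.06 N m of friction; stays where it is left.
- tap_grip (a point): Grip point in the tap's red T-handle, turns with it. T-handle 60 mm long (x here), 12 thick (y), 28 high (z = tap axis, outward): from 21 mm below this point to 7 above; a 24 mm thick boss begins 28 mm below. Axis leans 35 degrees from the lid's z to the lid's -y; this point is 84 mm to the lid's -y side, 75 mm above its origin. Closed, the T-handle is level, along the lid's x.
- lid_mat: Flat black rubber mat, 180x180x4 mm, fixed. Origin: centre of its underside. A fixed teal bag sealer with a front knob can stand behind it: keep the lid centred and clear of that.
- test_jar: Red sample jar with blue screw lid, 54 mm across, 67 mm high, standing loose in the chamber on its 10 mm thick floor; its top is 9 mm below the lid's plug. Origin: centre of its underside.
- bowls: Bystander: nest of white bowls, 68 mm across, 54 mm high. Origin: centre of its underside.
- trays: Bystander: stack of beige moulded trays, 69x121x53 mm. Origin: centre of its underside.
- bottle: Bystander: small white squeeze bottle with a pointed red cap, 38 mm across, 118 mm high. Origin: centre of its underside.

How it is judged:
On the way, in this order (a step that is already met when the one before it is completed fails the run):
1. the tap is turned open (past 1.3 rad) while the lid still sits on the chamber (value of joint tap above 1.3 rad and z of lid in the frame of chamber below 0.092 m and horizontal distance between lid and chamber below 0.008 m), for 0.1 s.
2. the lid is lifted clear of the chamber (z of lid in the frame of chamber above 0.105 m), for 0.1 s.
At the end, for the whole second after the job is handed in: The lid lies at rest, right way up and flat (within 0.06 rad) on the mat, its centre within 45 mm of the mat's centre, with its tap open (past 1.2 rad); the jar stands upright on the chamber floor; the bystanders have stayed in place (horizontal distance between lid and lid_mat below 0.045 m and z of lid in the frame of lid_mat between -0.002 and 0.01 m and angle between lid's own z axis and vertical below 0.06 rad and linear speed of lid below 0.02 m/s and value of joint tap above 1.2 rad and angle between test_jar's own z axis and vertical below 0.1 rad and z of test_jar in the frame of chamber below 0.02 m); the robot touches nothing.
It fails at once if the lid is dropped (falls faster than 0.5 m/s without the fingers on it) (linear speed of lid above 0.5 m/s and contact force between the fingers and lid below 0.5 N).
It fails at once if the jar in the chamber is shifted more than 40 mm or tipped (distance of test_jar from where it was at the start of the episode above 0.04 m or angle between test_jar's own z axis and vertical above 0.4 rad).
It fails at once if the bowls are shifted more than 25 mm or tipped (distance of bowls from where it was at the start of the episode above 0.025 m or angle between bowls's own z axis and vertical above 0.4 rad).
It fails at once if the trays are shifted more than 25 mm or tipped (distance of trays from where it was at the start of the episode above 0.025 m or angle between trays's own z axis and vertical above 0.4 rad).
It fails at once if the bottle is shifted more than 25 mm or tipped (distance of bottle from where it was at the start of the episode above 0.025 m or angle between bottle's own z axis and vertical above 0.4 rad).
It also fails if it takes over 59 s, if anything falls off the work surface, if the arm or the gripper's body presses on something with over 40 N, if the wrist force passes 120 N, or if a joint passes its speed limit or range.

## Working session

There is one attempt and no reset: what is moved stays moved. The work goes in short steps, Python scripts to look and compute and a tool call to move; the robot and the scene stay as the last step left them, time stands still between calls to the robot, and variables do not carry over. Pictures are saved under pics/ and viewed, at most 10 in all, crops included, and the job is handed in when it is done.

```bash
ls; mkdir -p pics
```

Run:
```python
from cell import ctrl, camrig
import cv2,numpy as np
for n in("scene","top"):
    s=camrig.snapshot(n);cv2.imwrite(f"pics/{n}0.png",cv2.resize(s["img"][:,:,::-1],(784,588),interpolation=cv2.INTER_CUBIC));print(n,np.round(s["intrinsics"],1).tolist(),np.round(s["R"],3).tolist(),np.round(s["t"],3).tolist())
print(ctrl.read_state())
```

```text
cell.py
pics
scene [[481.6, 0.0, 274.1], [0.0, 481.6, 203.2], [0.0, 0.0, 1.0]] [[0.524, -0.852, -0.021], [-0.348, -0.191, -0.918], [0.778, 0.488, -0.396]] [-0.339, 0.278, 1.011]
top [[426.2, 0.0, 280.0], [0.0, 426.2, 212.6], [0.0, 0.0, 1.0]] [[-0.014, -1.0, 0.022], [-0.985, 0.01, -0.17], [0.17, -0.024, -0.985]] [-0.124, 0.54, 1.233]
{'clock': 0.1, 'joint_positions': array([ 1.11251938e+00,  4.94180694e-01,  1.34605722e+00, -1.07217151e-05,
        1.30249880e+00, -9.54908172e-02]), 'joint_velocities': array([ 0.00092658, -0.00100809, -0.00046867, -0.00051255,  0.00074273,
        0.00099048]), 'joint_torque': array([ 1.57943901e-03, -8.80245638e+01, -3.82542658e+01,  7.04925391e-02,
        4.79628181e-02, -1.31062898e-04]), 'eef_pos': array([0.22165411, 0.58403588, 0.23236484]), 'orientation': array([-1.51398223e-04,  1.80398529e-01,  9.83593434e-01, -5.51654432e-04]), 'wrist_force': array([-0.62583415, -0.01396393,  0.53449331]), 'moment': array([-0.00062036, -0.02561544,  0.01477361]), 'grasp_force': 0.0, 'opening': 0.0912881514311716}
```

View pics/scene0.png

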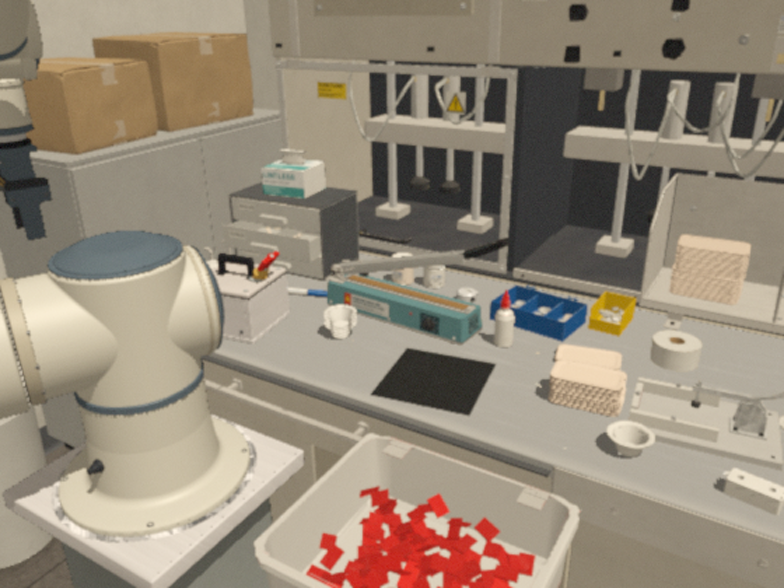

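View pics/top0.png

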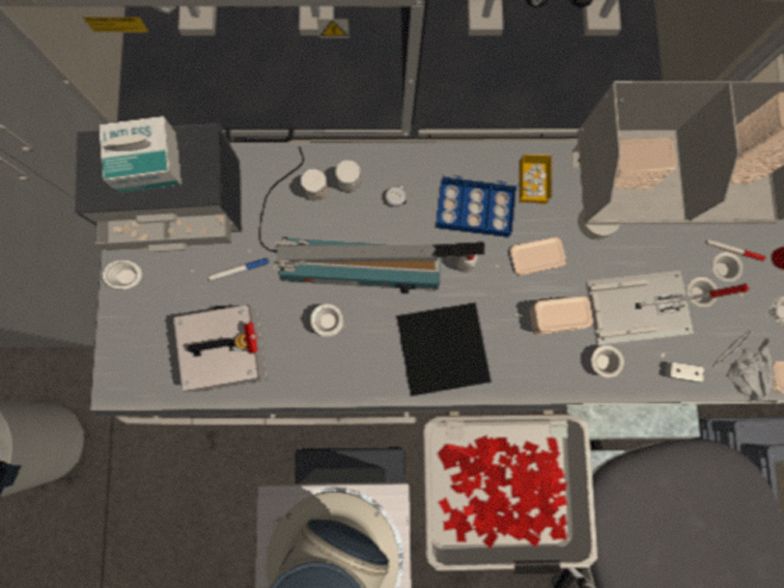

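The scene view shows the chamber at the left and the mat to the right of centre. In the top view the lid is at about (216,347), with its tap on the right at (250,338), and the mat is at about (443,349). I'll enlarge both.

Run:
```python
from cell import ctrl, camrig
import cv2,numpy as np
s=camrig.snapshot("top")["img"][:,:,::-1]
a=s[205:290,115:200];b=s[205:290,275:360]
f=lambda c:cv2.resize(c,(400,400),interpolation=cv2.INTER_CUBIC)
cv2.imwrite("pics/c1.png",np.hstack([f(a),f(b)]))
```

```text
(no output)
```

View pics/c1.png

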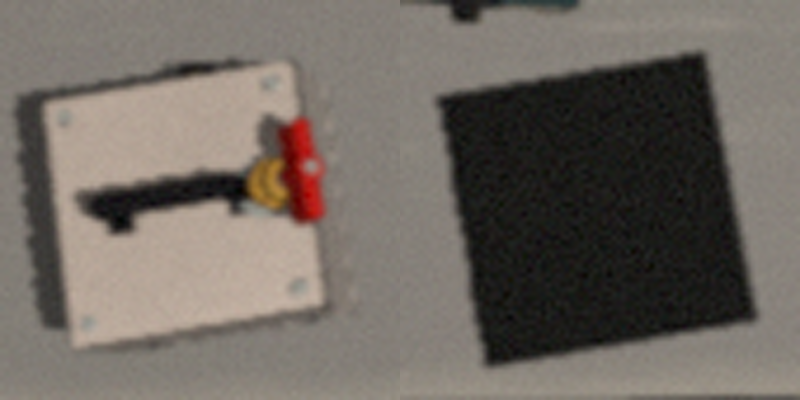

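The lid corners in the crop are at (47,100), (293,62), (325,305) and (75,347). The mat corners, relative to its half, are at (40,98), (303,53), (355,318) and (87,363). The tap is on the right, which is world -y.

Create h.py:
```python
from cell import ctrl, camrig
import numpy as np
from scipy.spatial.transform import Rotation as Rn
def ray(s,uv,z):
    R,t=np.array(s["R"]),np.array(s["t"]);c=-R.T@t
    d=R.T@np.linalg.inv(s["intrinsics"])@[uv[0],uv[1],1];return c+d*(z-c[2])/d[2]
def tool():
    st=ctrl.read_state();q=st["orientation"];return Rn.from_quat([q[1],q[2],q[3],q[0]]),st["eef_pos"]
def to_tool(p):
    R,e=tool();return np.round(R.inv().apply(np.array(p)-e),4)
```

Run:
```python
from h import *
s=camrig.snapshot("top");k=85/400
f=lambda pts,ox,z:np.array([ray(s,(ox+u*k-.5+k/2,205+v*k-.5+k/2),z) for u,v in pts])
for n,pts,ox,z in(("lid",[(47,100),(293,62),(325,305),(75,347)],115,.112),("mat",[(40,98),(303,53),(355,318),(87,363)],275,.004)):
    p=f(pts,ox,z);c=p.mean(0);print(n,c.round(4),[round(float(np.linalg.norm(p[i]-p[i-1])),4) for i in range(4)])
    d=p[0]+p[3]-p[1]-p[2]; e=p[0]+p[1]-p[2]-p[3]
    a1=np.arctan2(-d[0],d[1]);a2=np.arctan2(e[1],e[0]);print("yaw",a1,a2)
    if n=="lid":
        a=(a1+a2)/2;R=Rn.from_euler('z',a);o=c-[0,0,.026]
        print("handle",o+R.apply([0,0,.062]),"tap",o+R.apply([0,-.084,.075]),"axis",R.apply([0,-np.sin(.6109),np.cos(.6109)]))
print("tap px z=.168+",f([(306,168)],115,.161))
R,e=tool();print(R.as_matrix().round(3),e)
```

```text
lid [0.4324 0.2242 0.112 ] [0.1482, 0.1473, 0.1471, 0.1469]
yaw 0.14993855367589484 0.1561188554660225
handle [0.43235041 0.2242043  0.148     ] tap [0.44515471 0.14118593 0.161     ] axis [ 0.08743582 -0.56690173  0.81913211]
mat [ 0.4336 -0.242   0.004 ] [0.1745, 0.1768, 0.1763, 0.1761]
yaw 0.15498320022384232 0.15685413944086496
tap px z=.168+ [[0.44653298 0.14298196 0.161     ]]
[[-0.935  0.355 -0.   ]
 [ 0.355  0.935 -0.001]
 [ 0.    -0.001 -1.   ]] [0.22172346 0.58413679 0.23256007]
```

The sizes agree: the lid sides measure 147 mm against 150, the mat 176 against 180, and the tap lands within 2 mm of where it should be. The tool stays vertical, so I'll grip the T-handle lightly with tool y along lid -y (yaw -1.418). Turning it +1.57 from there leaves the fingers aligned for the bar.

```bash
python3 -c "
from h import *
print(to_tool([.4455,.145,.235]))"
```

```text
[-0.3651 -0.3311 -0.0022]
```

Careful with the scale: shifts go in shares of 800 mm and turns go in shares of 4 rad. That gives: -0.365 m / 0.8 = -0.4563, -0.355 m / 0.8 = -0.4438, 2.626 rad / 4 = 0.6565.

jog_arm(ticks={"dx": [-0.05,-0.1,-0.15,-0.2,-0.25,-0.2875,-0.325,-0.3625,-0.4,-0.425,-0.4438,-0.4563,-0.4563,-0.4563,-0.4563,-0.4563,-0.4563,-0.4563],"dy": [-0.0438,-0.0875,-0.1313,-0.175,-0.2188,-0.2625,-0.3,-0.3375,-0.3625,-0.3875,-0.4,-0.4138,-0.4138,-0.4138,-0.4138,-0.4138,-0.4138,-0.4138],"dz": [0,0,0,0,0,0,0,0,0,0,0,0,0,0,0,0,0,0],"twist": [0.045,0.09,0.135,0.18,0.225,0.27,0.315,0.36,0.405,0.45,0.495,0.54,0.585,0.63,0.6565,0.6565,0.6565,0.6565],"finger_gap": [0.09,0.09,0.09,0.09,0.09,0.09,0.09,0.08,0.07,0.06,0.05,0.045,0.045,0.045,0.045,0.045,0.045,0.045]}, squeeze=5)

```text
clock: 2.45
eef_pos: [0.4456, 0.1453, 0.2329]
orientation: [0.0, 0.997, 0.077, 0.0]
wrist_force: [-0.6, 0.8, 1.0]
opening: 0.0451
grasp_force: 0.0
```

Run:
```python
from h import *
import cv2
R,e=tool();w=camrig.snapshot("wrist");print(R.as_matrix().round(3).tolist(),e,ctrl.read_state()["joint_positions"].round(2))
T=np.linalg.inv(w["hand_eye"]);K=w["intrinsics"];im=w["img"][:,:,::-1].copy()
L=Rn.from_euler('z',.153)
o=np.array([.4324,.2242,.086])
a=np.array([0,-.5736,.8192]);g=np.array([0,-.084,.075])
for p in([0,0,.071],[0,-.042,.071],g+.007*a,g+.007*a+[.03,0,0],g+.007*a-[.03,0,0],[.075,-.075,.026],[-.075,-.075,.026]):
    X=R.inv().apply(o+L.apply(p)-e);c=T[:3,:3]@X+T[:3,3];u=K@c/c[2];print(u[:2].round(0))
    cv2.circle(im,tuple(int(v) for v in u[:2].round()),3,(0,255,0),1)
cv2.imwrite("pics/w1.png",im)
```

```text
[[0.988, 0.154, 0.0], [0.154, -0.988, -0.0], [0.0, 0.0, -1.0]] [0.44555769 0.14534128 0.23292591] [ 0.19  0.27  1.72 -0.    1.15  1.6 ]
[174. 227.]
[229. 227.]
[289. 231.]
[290. 191.]
[289. 269.]
[273. 126.]
[273. 287.]
```

View pics/w1.png

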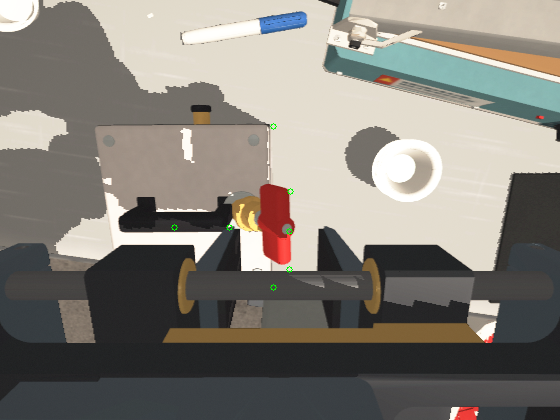

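Run:
```python
import cv2
im=cv2.imread("pics/w1.png")[110:290,100:310]
cv2.imwrite("pics/w2.png",cv2.resize(im,(700,600),interpolation=cv2.INTER_CUBIC))
```

```text
(no output)
```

View pics/w2.png

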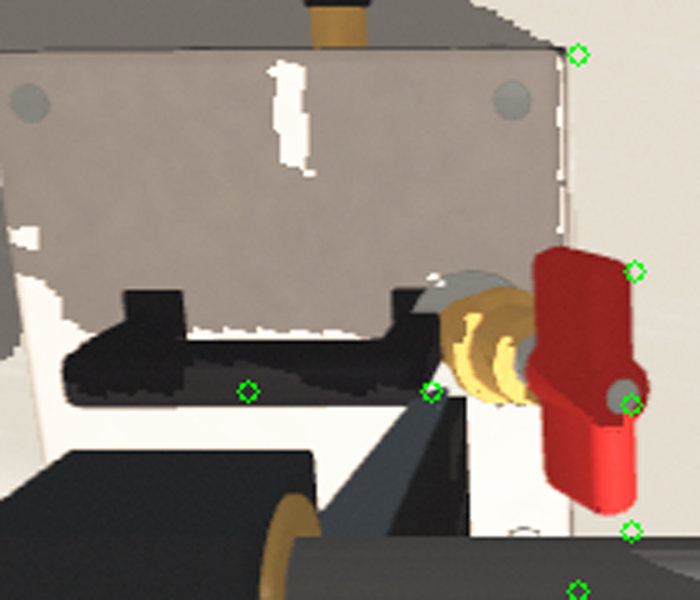

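The predicted points sit within 2–4 mm of the picture: the screw is 2 mm off, and the bar is about 3 mm further to +x. That is inside calibration, so I'll shift the lid estimate by about 1.5 mm. The finger back would be close to the bar end, so I'll narrow the opening to 36 mm before lowering.

To row units: 0.064 m / 0.8 = 0.08, -0.001 m / 0.8 = -0.0013.

jog_arm(ticks={"dx": [0.0013,0.0013,0.0013,0.0013,0.0013,0.0013,0.0013],"dy": [-0.0013,-0.0013,-0.0013,-0.0013,-0.0013,-0.0013,-0.0013],"dz": [0,0.025,0.05,0.0688,0.08,0.08,0.08],"twist": [0,0,0,0,0,0,0],"finger_gap": [0.036,0.036,0.036,0.036,0.036,0.036,0.036]}, squeeze=5)

```text
clock: 3.38
eef_pos: [0.4467, 0.1466, 0.1694]
orientation: [-0.0, 0.997, 0.076, 0.0]
wrist_force: [-0.2, -0.3, -1.0]
opening: 0.0361
grasp_force: 0.0
```

No contact so far. I'll close lightly.

jog_arm(ticks={"dx": [0,0,0,0,0],"dy": [0,0,0,0,0],"dz": [0,0,0,0,0],"twist": [0,0,0,0,0],"finger_gap": [0.03,0.01,0.01,0.01,0.01]}, squeeze=5)

```text
clock: 4.0
eef_pos: [0.4466, 0.1466, 0.1691]
orientation: [-0.0, 0.997, 0.076, 0.0]
wrist_force: [-0.7, 2.5, 5.5]
opening: 0.0235
grasp_force: 5.0
```

The opening of 23.5 mm matches the expected tilted section of 24 mm. Now turning anticlockwise, which is tool -z.

To row units: -0.72 rad / 4 = -0.18.

jog_arm(ticks={"dx": [0,0,0,0,0,0,0],"dy": [0,0,0,0,0,0,0],"dz": [0,0,0,0,0,0,0],"twist": [-0.03,-0.06,-0.09,-0.12,-0.15,-0.18,-0.18],"finger_gap": [0.01,0.01,0.01,0.01,0.01,0.01,0.01]}, squeeze=5)

```text
clock: 4.88
eef_pos: [0.4469, 0.146, 0.1692]
orientation: [0.0, 0.906, 0.424, 0.0]
wrist_force: [0.9, -3.4, 7.0]
opening: 0.0226
grasp_force: 5.3
```

To row units: -0.85 rad / 4 = -0.2125.

jog_arm(ticks={"dx": [0,0,0,0,0,0,0,0,0,0],"dy": [0,0,0,0,0,0,0,0,0,0],"dz": [0,0,0,0,0,0,0,0,0,0],"twist": [-0.03,-0.06,-0.09,-0.12,-0.15,-0.18,-0.2,-0.2125,-0.2125,-0.2125],"finger_gap": [0.01,0.01,0.01,0.01,0.01,0.01,0.01,0.01,0.01,0.01]}, squeeze=10)

```text
clock: 6.12
eef_pos: [0.4461, 0.1464, 0.1688]
orientation: [-0.0, 0.652, 0.758, -0.0]
wrist_force: [-1.2, 1.2, 0.9]
opening: 0.012
grasp_force: 10.0
```

The opening is exactly 12.0 mm, so the pads are square on the handle and the tap is at about 1.57. Releasing and rising.

To row units: -0.065 m / 0.8 = -0.0813, -0.03 m / 0.8 = -0.0375.

jog_arm(ticks={"dx": [0,0,0,0,0,0,0],"dy": [0,0,0,0,0,0,0],"dz": [0,0,0,-0.0375,-0.0813,-0.0813,-0.0813],"twist": [0,0,0,0,0,0,0],"finger_gap": [0.03,0.036,0.036,0.036,0.04,0.05,0.05]})

```text
clock: 7.0
eef_pos: [0.4462, 0.1464, 0.2335]
orientation: [-0.0, 0.651, 0.759, -0.0]
wrist_force: [-0.3, 0.6, -0.2]
opening: 0.0499
grasp_force: 0.0
```

Run:
```python
from h import *
import cv2
R,e=tool();w=camrig.snapshot("wrist");print(to_tool([.4337,.2256,.148]))
T=np.linalg.inv(w["hand_eye"]);K=w["intrinsics"];im=w["img"][:,:,::-1].copy()
L=Rn.from_euler('z',.153)
o=np.array([.4337,.2256,.086])
for p in([0,.042,.071],[0,-.042,.071],[.007,0,.071],[-.007,0,.071],[.075,-.075,.026],[-.075,-.075,.026],[.075,.075,.026],[-.075,.075,.026]):
    X=R.inv().apply(o+L.apply(p)-e);c=T[:3,:3]@X+T[:3,3];u=K@c/c[2]
    if c[2]>0: cv2.circle(im,tuple(int(v) for v in u[:2].round()),3,(0,255,0),1)
cv2.imwrite("pics/w3.png",im)
```

```text
[0.0802 0.     0.0851]
```

View pics/w3.png

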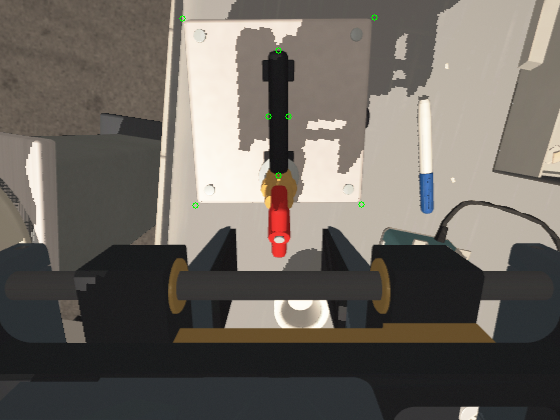

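The picture shows the tap turned in line with the bar, so it is fully open. The plate corners and bar edges fall on my predictions to about 1 mm. Next I go over the bar, down, and grip it.

To row units: 0.085 m / 0.8 = 0.1063, 0.08 m / 0.8 = 0.1.

jog_arm(ticks={"dx": [0.05,0.1,0.1,0.1,0.1,0.1,0.1,0.1],"dy": [0,0,0,0,0,0,0,0],"dz": [0,0,0.025,0.0625,0.0875,0.1063,0.1063,0.1063],"twist": [0,0,0,0,0,0,0,0],"finger_gap": [0.05,0.05,0.05,0.05,0.05,0.05,0.05,0.05]})

```text
clock: 8.05
eef_pos: [0.4343, 0.2255, 0.149]
orientation: [-0.0, 0.651, 0.759, -0.0]
wrist_force: [0.5, 0.7, 1.0]
opening: 0.0503
grasp_force: 0.0
```

jog_arm(ticks={"dx": [0,0,0,0,0],"dy": [0,0,0,0,0],"dz": [0,0,0,0,0],"twist": [0,0,0,0,0],"finger_gap": [0.03,0.005,0.005,0.005,0.005]}, squeeze=40)

```text
clock: 8.68
eef_pos: [0.4342, 0.2255, 0.149]
orientation: [-0.0, 0.651, 0.759, -0.0]
wrist_force: [-1.7, -0.6, 4.1]
opening: 0.0139
grasp_force: 40.0
```

To row units: -0.13 m / 0.8 = -0.1625, -0.115 m / 0.8 = -0.1438.

jog_arm(ticks={"dx": [0,0,0,0,0,0,0,0,0,0],"dy": [0,0,0,0,0,0,0,0,0,0],"dz": [-0.0063,-0.015,-0.025,-0.0375,-0.0563,-0.0813,-0.1125,-0.1438,-0.1625,-0.1625],"twist": [0,0,0,0,0,0,0,0,0,0],"finger_gap": [0.005,0.005,0.005,0.005,0.005,0.005,0.005,0.005,0.005,0.005]})

```text
clock: 9.93
eef_pos: [0.4347, 0.2257, 0.2802]
orientation: [0.001, 0.651, 0.759, 0.001]
wrist_force: [-0.0, -0.4, -5.7]
opening: 0.0138
grasp_force: 40.0
```

Run:
```python
from h import *
import cv2
print(to_tool([.4336,-.242,.066]),ctrl.read_state()["joint_positions"].round(2))
cv2.imwrite("pics/s2.png",camrig.snapshot("scene")["img"][:,:,::-1])
```

```text
[-0.4622 -0.0724  0.2138] [0.36 0.25 1.6  0.   1.29 0.2 ]
```

View pics/s2.png

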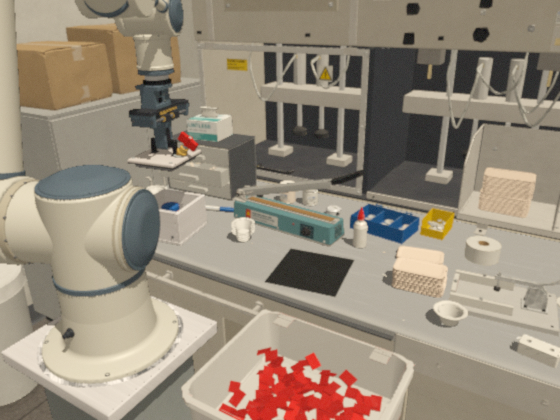

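The lid is held level, the jar is still in the chamber, and nothing else has moved. I'll carry it over the mat, aiming 10 mm to the near side to stay clear of the sealer.

To row units: -0.461 m / 0.8 = -0.5763, -0.08 m / 0.8 = -0.1.

jog_arm(ticks={"dx": [-0.025,-0.0625,-0.1125,-0.1625,-0.2125,-0.2625,-0.3125,-0.3625,-0.4125,-0.4625,-0.5125,-0.55,-0.5688,-0.5763,-0.5763,-0.5763],"dy": [-0.005,-0.0113,-0.02,-0.0288,-0.0375,-0.0463,-0.055,-0.0638,-0.0738,-0.0838,-0.0938,-0.1,-0.1025,-0.1025,-0.1025,-0.1025],"dz": [0,0,0,0,0,0,0,0,0,0,0,0,0,0,0,0],"twist": [0,0,0,0,0,0,0,0,0,0,0,0,0,0,0,0],"finger_gap": [0.005,0.005,0.005,0.005,0.005,0.005,0.005,0.005,0.005,0.005,0.005,0.005,0.005,0.005,0.005,0.005]})

```text
clock: 11.98
eef_pos: [0.4231, -0.2416, 0.2789]
orientation: [-0.0, 0.651, 0.759, 0.0]
wrist_force: [-0.2, 0.5, -6.1]
opening: 0.0139
grasp_force: 40.0
```

Run:
```python
from h import *
import cv2
print(to_tool([.424,-.242,.067]))
im=np.hstack([camrig.snapshot("scene")["img"][130:400,150:550],camrig.snapshot("top")["img"][130:400,150:550]])
cv2.imwrite("pics/s3.png",im[:,:,::-1])
```

```text
[-0.0006  0.0009  0.2119]
```

View pics/s3.png

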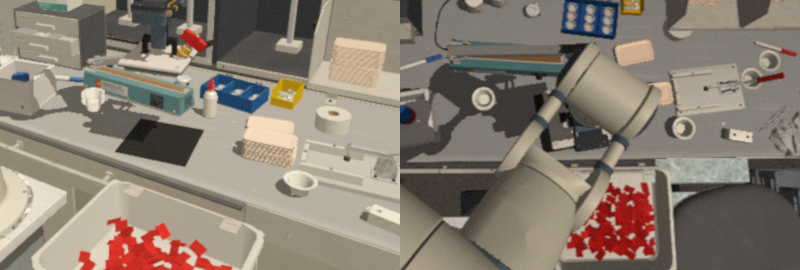

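Lid level over the mat, with everything around it in place. Lowering to about 15 mm above first.

To row units: 0.198 m / 0.8 = 0.2475, 0.08 m / 0.8 = 0.1.

jog_arm(ticks={"dx": [0,0,0,0,0,0,0,0,0,0],"dy": [0,0,0,0,0,0,0,0,0,0],"dz": [0.025,0.0625,0.1,0.1375,0.175,0.2063,0.2313,0.2438,0.2475,0.2475],"twist": [0,0,0,0,0,0,0,0,0,0],"finger_gap": [0.005,0.005,0.005,0.005,0.005,0.005,0.005,0.005,0.005,0.005]})

```text
clock: 13.32
eef_pos: [0.4233, -0.2427, 0.0813]
orientation: [0.0, 0.651, 0.759, 0.0]
wrist_force: [-0.8, 0.5, -5.6]
opening: 0.0138
grasp_force: 40.0
```

jog_arm(ticks={"dx": [0,0,0,0,0,0],"dy": [0,0,0,0,0,0],"dz": [0.0038,0.0075,0.0113,0.0138,0.015,0.015],"twist": [0,0,0,0,0,0],"finger_gap": [0.005,0.005,0.005,0.005,0.005,0.005]})

```text
clock: 14.08
eef_pos: [0.423, -0.2425, 0.0689]
orientation: [-0.0, 0.651, 0.759, -0.0]
wrist_force: [0.5, 0.4, -5.7]
opening: 0.0136
grasp_force: 40.0
```

To row units: 0.0022 m / 0.8 = 0.0028, 0.0014 m / 0.8 = 0.0018.

jog_arm(ticks={"dx": [0,0,0,0],"dy": [0,0,0,0],"dz": [0.0009,0.0018,0.0028,0.0028],"twist": [0,0,0,0],"finger_gap": [0.005,0.005,0.005,0.005]})

```text
clock: 14.58
eef_pos: [0.4231, -0.2426, 0.067]
orientation: [0.0, 0.651, 0.759, 0.0]
wrist_force: [-0.8, 1.2, 4.3]
opening: 0.0139
grasp_force: 40.0
```

The force went from -5.7 to +4.3 N, so the lid is seated. Releasing and going straight up.

To row units: -0.2 m / 0.8 = -0.25, -0.14 m / 0.8 = -0.175.

jog_arm(ticks={"dx": [0,0,0,0,0,0,0,0,0,0,0],"dy": [0,0,0,0,0,0,0,0,0,0,0],"dz": [0,0,0,0,-0.025,-0.0625,-0.1125,-0.175,-0.25,-0.25,-0.25],"twist": [0,0,0,0,0,0,0,0,0,0,0],"finger_gap": [0.02,0.04,0.05,0.05,0.05,0.05,0.05,0.05,0.05,0.05,0.05]})

```text
clock: 15.95
eef_pos: [0.4228, -0.2424, 0.2664]
orientation: [-0.0, 0.651, 0.759, -0.0]
wrist_force: [-0.2, -0.6, 0.6]
opening: 0.05
grasp_force: 0.0
```

Run:
```python
from h import *
import cv2
im=np.hstack([camrig.snapshot("scene")["img"][100:400,130:530],camrig.snapshot("wrist")["img"][:300,80:480]])
cv2.imwrite("pics/s4.png",im[:,:,::-1])
```

```text
(no output)
```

View pics/s4.png

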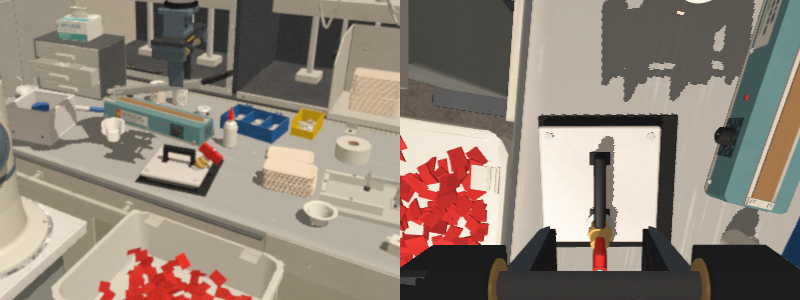

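The lid lies flat and upright on the mat, about 10 mm off centre, with the tap open. The bowls, trays and bottle are still in place, and the gripper is clear.

```bash
python3 -c "
from cell import ctrl, camrig
print(ctrl.close_job())"
```

```text
the job is handed in; nothing more can be done
None
```

I opened the vent tap fully, then lifted the lid off and set it flat on the mat, about 10 mm off centre, with the tap still open; the bystanders look unmoved, the jar was not checked at the end, and the job is handed in, but no verdict came back.

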